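# Tip the roller case and open it

## Robot

A 6-joint arm with a two-finger parallel gripper is mounted at the origin on the work surface. World frame = base frame: x ahead of the robot, y to its left, z up, the work surface at z = 0. Lengths are in m, angles in rad, forces in N, time in s.
With the tool pointing down it reaches from about 0.35 to 0.925 m from the base axis. Payload 6.4 kg.
Tool frame: the origin (TCP) lies on the front face of the gripper's body, between the roots of the fingers; the fingertips stand 73 mm ahead of it and the grasp point (between the pads) lies 54 mm ahead of it; z points along the fingers, y is the direction in which the jaws open and shut (so a half turn about z gives the same grasp; the last joint's range is limited). The gripper opens to 85 mm and grips with 20 to 120 N. Pads are 22 mm wide; open, the fingers measure 114 mm over their backs; the gripper's body (76 mm by 85 mm) begins 54 mm behind the grasp point. The pads swing forward as they close: fully open they stand 13 mm farther back than shut.
Start: joints at [1.152, 0.245, 1.558, -0, 1.339, -0.174], TCP at [0.158, 0.631, 0.304] pointing down, gripper open.
Joint ranges: [-3.13, 3.13], [-1.02, 2.26], [0.13, 2.54], [-0.95, 4.09], [0.21, 2.88], [-2.74, 2.74]. Speed limits (rad/s): [2.57, 2.57, 3.14, 3.14, 3.14, 3.14].

## Interface

Orientations are given as a unit quaternion [w, x, y, z].
In Python, from bench import manip, cams gives the robot as it stands.
- The arm moves only by the shell command python3 -m crank 'ROWS' [FORCE]. ROWS is JSON, one flat list of numbers, 5 for each row, row after row: the gripper command: -1 is fully open, 1 is shut, values between are in proportion, then the shift along the tool's x, y, z in cm, then the turn about the tool's z in degrees. A call has 1 to 10 rows; each row shifts and turns the commanded pose from where the row before left it, along the tool's axes as they then stand; what a row does not reach is not made up. A row lasts 1/12 s, in which the tool goes at most 41.7 mm and 7.16 degrees, less where a joint would pass 70% of its speed; a pose out of reach is approached as far as the arm can. A call is refused whole if a number of a shift passes 4.17 or a number of a turn 7.16, either way. A call with a gripper value outside its range is refused whole. The fingers move at their own pace and stop on an object; FORCE is the grip in N (left out, the last holds). Time passes only in rows, so rows that do not move let the fingers close. It gives the time, the measured TCP pose, the force and the opening at its end, in the units of the state.
- manip.sense(): the state, without advancing time (a new reading comes with each control period).
- cams.read_camera(name): name is "side" or "top" or "wrist"; returns a dict with "frame" (400x640x3 uint8, red, green, blue), "mtx" (3x3 intrinsics, pixels), "k1" (the pictures are not rectified: a ray, as slopes to the right and down, at radius r is drawn at 1 + k1 r^2 times it, then the intrinsics apply), "cam_to_world" (4x4, takes a point from camera to world coordinates); the wrist camera has in their place "hand_eye" (4x4, takes a point from camera to tool coordinates, whose origin is the TCP and whose axes are the flange's). Camera axes: x right, y down, z forward; pixel columns grow to the right and rows downward; lengths in m; the calibration is good to about 2 mm. A picture is of the moment at which its call begins: read the wrist's pose just before it. There is no depth.
- manip.sign_off(): hands the job in, once; it reports no verdict.
The state is a dict: "time": time; "qpos": joint angles; "joint_vel": joint speeds; "effort": joint torques, N m; "tcp_pos": TCP position; "tool_rot": TCP orientation; "ft_force": force on the tool from outside, world axes, zero at the start; "torque": the same for the moment, N m; "gripper_width": opening from 0.0 (shut) to 1.0 (fully open).
Only numpy, scipy, OpenCV 4.12 (cv2) and the standard library are available. Lean on these libraries where they do the work, as an engineer would, in place of code of your own. Each camera call takes 0.05 s, during which the arm holds its last target.

## Task

Put the closed roller case on the sloped stand with its lid still on, lengthwise down the middle of the slope and resting on the stop at the low end, so that all three rollers gather at the low end. Then take the lid off, leaving the case where it is, and set the lid down flat, handle up and lengthwise, on the middle of the rubber mat. Do not drop the case or the lid, do not open the case before the case is on the slope, and leave the other things on the bench where they are.

Things in the scene. Friction and masses are not known exactly. Their poses are not given: they have to be found in the camera images.
- case: Grey open case, 170 mm long (its x), 58 wide (y), 34 high (z), walls and floor 3 mm, about 0.22 kg, holding three rollers under the loose lid. Starts flat on the table, left or right of the stand. Origin: centre of its underside; z out of its mouth. Ends alike. The side walls can be gripped across the 58 mm with the lid's handle between the fingers; the lid does not stand out beyond them.
- lid: Loose clear lid, 60 g, on the case's rim: plate 166 x 54 x 3 mm, below it a lip 6 mm deep that drops into the case with 2 mm play (nothing else holds it). On top, in the middle, a black handle ridge 80 mm long (x), 12 wide (y), 22 high. Origin: centre of the plate's underside, 34 mm above the case's underside; z up (handle top at z = 25). Laid on the mat it stands on its lip, origin 10 mm above the table.
- ramp: Smooth steel slope of the fixed stand, 120 mm wide, rising at 30 degrees away from the robot. Origin: on its surface, mid-width, at the foot of the stop ledge, 35 mm above the table; x up the slope, y across, z square out of the surface, which runs from x = 0 to 220 mm. Stop: 15 mm high, full width, at x -8 to 0. No side walls. Friction may hold the case where it is left; the rollers roll down.
- mat: Fixed black rubber mat, 230 mm (its x) x 120 mm (y), 4 mm thick, flat on the table, on the other side of the stand from the case. Origin: centre of its underside, on the table.
- roller1: Plain black plastic roller, 20 mm across and 49 mm long, 40 g, lying across the case (inner width 52 mm) and free to roll along it. Origin: its centre; its y is the roller's axis.
- roller2: Plain black plastic roller, 20 mm across and 49 mm long, 40 g, lying across the case (inner width 52 mm) and free to roll along it. Origin: its centre; its y is the roller's axis.
- roller3: Plain black plastic roller, 20 mm across and 49 mm long, 40 g, lying across the case (inner width 52 mm) and free to roll along it. Origin: its centre; its y is the roller's axis.
- tape: Bystander: cardboard ring, 90 mm across, 24 mm high, lying flat beyond the work area. Origin: centre of its underside.
- screwdriver: Bystander: screwdriver 190 mm long, lying crosswise between the robot and the stand. Its x runs along it.
- wrench: Bystander: wrench 160 mm long, lying flat, beyond and to the right of the stand. Its x runs along it.
- cleaner: Bystander: upright white bottle, 54 mm across, 140 mm high, beyond the stand. Origin: centre of its underside.
- reel: Bystander: cardboard reel of copper strip, 140 mm across, 30 mm high, lying flat, far right. Origin: centre of its underside.
- flatbox: Bystander: closed flat box 70 x 110 x 32 mm without a handle, far left. Origin: centre of its underside.
Mind the look-alikes: they are no part of the job. Leave any orange or yellow look-alike of the lid alone.

How it is judged:
On the way, in this order (a step that is already met when the one before it is completed fails the run):
1. the case lies on the slope against the stop, lid on, all rollers gathered at its low end (x of case in the frame of ramp between 0.075 and 0.1 m and y of case in the frame of ramp between -0.022 and 0.022 m and z of case in the frame of ramp between -0.004 and 0.006 m and angle between the z axis of case and the z axis of ramp, either way round below 0.08 rad and angle between the x axis of case and the x axis of ramp, either way round below 0.2 rad and x of roller1 in the frame of ramp between 0 and 0.072 m and y of roller1 in the frame of case between -0.01 and 0.01 m and z of roller1 in the frame of case between 0 and 0.022 m and x of roller2 in the frame of ramp between 0 and 0.072 m and y of roller2 in the frame of case between -0.01 and 0.01 m and z of roller2 in the frame of case between 0 and 0.022 m and x of roller3 in the frame of ramp between 0 and 0.072 m and y of roller3 in the frame of case between -0.01 and 0.01 m and z of roller3 in the frame of case between 0 and 0.022 m and x of lid in the frame of case between -0.006 and 0.006 m and y of lid in the frame of case between -0.006 and 0.006 m and z of lid in the frame of case below 0.0375 m), for 0.3 s.
2. the lid has been lifted clear of the case, which stays on the slope with the rollers at its low end (x of case in the frame of ramp between 0.075 and 0.1 m and y of case in the frame of ramp between -0.022 and 0.022 m and z of case in the frame of ramp between -0.004 and 0.006 m and angle between the z axis of case and the z axis of ramp, either way round below 0.08 rad and angle between the x axis of case and the x axis of ramp, either way round below 0.2 rad and x of roller1 in the frame of ramp between 0 and 0.072 m and y of roller1 in the frame of case between -0.01 and 0.01 m and z of roller1 in the frame of case between 0 and 0.022 m and x of roller2 in the frame of ramp between 0 and 0.072 m and y of roller2 in the frame of case between -0.01 and 0.01 m and z of roller2 in the frame of case between 0 and 0.022 m and x of roller3 in the frame of ramp between 0 and 0.072 m and y of roller3 in the frame of case between -0.01 and 0.01 m and z of roller3 in the frame of case between 0 and 0.022 m and distance between lid and case above 0.08 m), for 0.1 s.
At the end, for the whole second after the job is handed in: Case flat on the slope, low end within 15 mm of the stop, 22 mm of the middle line, 11 degrees of its direction; all rollers in it, centres within 72 mm of the stop; lid flat on the mat, handle up, centre within 35 mm of the mat's both ways, along it within 17 degrees; all at rest (x of case in the frame of ramp between 0.075 and 0.1 m and y of case in the frame of ramp between -0.022 and 0.022 m and z of case in the frame of ramp between -0.004 and 0.006 m and angle between the z axis of case and the z axis of ramp, either way round below 0.08 rad and angle between the x axis of case and the x axis of ramp, either way round below 0.2 rad and x of roller1 in the frame of ramp between 0 and 0.072 m and y of roller1 in the frame of case between -0.01 and 0.01 m and z of roller1 in the frame of case between 0 and 0.022 m and x of roller2 in the frame of ramp between 0 and 0.072 m and y of roller2 in the frame of case between -0.01 and 0.01 m and z of roller2 in the frame of case between 0 and 0.022 m and x of roller3 in the frame of ramp between 0 and 0.072 m and y of roller3 in the frame of case between -0.01 and 0.01 m and z of roller3 in the frame of case between 0 and 0.022 m and x of lid in the frame of mat between -0.035 and 0.035 m and y of lid in the frame of mat between -0.035 and 0.035 m and z of lid in the frame of mat between 0.005 and 0.014 m and angle between lid's own z axis and vertical below 0.08 rad and angle between the x axis of lid and the x axis of mat, either way round below 0.3 rad and linear speed of each of case, lid, roller1, roller2, roller3 below 0.02 m/s); the robot touches nothing.
It fails at once if the lid is off the case while the case is not on the slope (distance between lid and case above 0.055 m and (horizontal distance between case and ramp above 0.15 m or z of case in the frame of ramp above 0.03 m)).
It fails at once if the lid is dropped (falls free at over 0.6 m/s) (contact force between lid and anything else below 0.02 N and linear speed of lid above 0.6 m/s and distance between lid and case above 0.055 m).
It fails at once if the case is dropped (moves at over 0.6 m/s with no finger on it) (contact force between case and the fingers below 0.02 N and linear speed of case above 0.6 m/s).
It fails at once if another thing on the bench is pushed more than 40 mm or tipped over (distance of any of tape, screwdriver, wrench, cleaner, reel, flatbox from where it was at the start of the episode above 0.04 m or angle between cleaner's own z axis and vertical above 0.5 rad).
It also fails if it takes over 69 s, if anything falls off the work surface, if the arm or the gripper's body presses on something with over 40 N, if the wrist force passes 120 N, or if a joint passes its speed limit or range.

## Working session

There is one attempt and no reset: what is moved stays moved. The work goes in short steps, Python scripts to look and compute and a shell command to move; the robot and the scene stay as the last step left them, time stands still between calls to the robot, and variables do not carry over. Pictures are saved under pics/ and viewed, and the job is handed in when it is done.

```bash
ls; mkdir -p pics; python3 - <<'E'
from bench import manip,cams
import cv2
print(manip.sense())
for n in ["side","top","wrist"]:
    c=cams.read_camera(n); cv2.imwrite(f"pics/{n}0.png",c["frame"][:,:,::-1])
    print(n,c["mtx"].tolist(),c["k1"],c.get("cam_to_world",c.get("hand_eye")).tolist() if hasattr(c.get("cam_to_world",c.get("hand_eye")),"tolist") else c.get("cam_to_world",c.get("hand_eye")))
E
```

```text
pics
{'time': 0.0, 'qpos': array([ 1.15190974e+00,  2.45825172e-01,  1.55901287e+00,  1.51813835e-05,
        1.33868374e+00, -1.74099924e-01]), 'joint_vel': array([-0.00094025,  0.00089305,  0.00155687, -0.00106519, -0.00186625,
        0.00111573]), 'effort': array([-1.51761331e-03, -4.29508495e+01, -3.26128399e+01, -2.29132720e-04,
        5.37078828e-03, -2.57215945e-06]), 'tcp_pos': array([0.15734734, 0.63024021, 0.3027737 ]), 'tool_rot': array([-2.88877465e-04,  1.22089665e-01,  9.92518606e-01, -9.20316940e-04]), 'ft_force': array([-0.54434827,  0.00473679,  0.46291599]), 'torque': array([ 0.01101692,  0.00891855, -0.04202385]), 'gripper_width': 1.0000859238097664}
side [[516.6414155356348, 0.0, 313.6443091420458], [0.0, 516.6414155356348, 207.7787381774082], [0.0, 0.0, 1.0]] -0.08304037907719872 [[-0.6889680345033492, 0.441261280168227, -0.5749882868866888, 1.2902671346021637], [0.7247787916026578, 0.424183523566664, -0.5429217637722404, 0.7311717197429327], [0.0043302050278249075, -0.7907950562306689, -0.612065705921799, 0.8996648212462717], [0.0, 0.0, 0.0, 1.0]]
top [[373.6753901084582, 0.0, 315.70040072147725], [0.0, 373.6753901084582, 194.93973023783147], [0.0, 0.0, 1.0]] -0.09002877248936081 [[0.02132481088074103, -0.9866236242449532, 0.16161397378523465, 0.3401641567118868], [-0.9997277455479742, -0.019512168914157895, 0.012794922658247465, -0.02199999377125661], [-0.009470333809628185, -0.16184282296728286, -0.9867711048827459, 0.9844679251096349], [0.0, 0.0, 0.0, 1.0]]
wrist [[284.033371063437, 0.0, 317.27256181509574], [0.0, 284.033371063437, 198.15571685558783], [0.0, 0.0, 1.0]] 0.010946779911430057 [[-0.0009471063196814539, -0.9554879603699861, -0.29502857586617054, 0.07584932711509303], [0.9999995434001888, -0.000942487408927468, -0.00015785086263486942, -0.000864911807728741], [-0.00012723611924609214, -0.2950285906577285, 0.9554884167301464, -0.06982581930826692], [0.0, 0.0, 0.0, 1.0]]
```

View pics/top0.png

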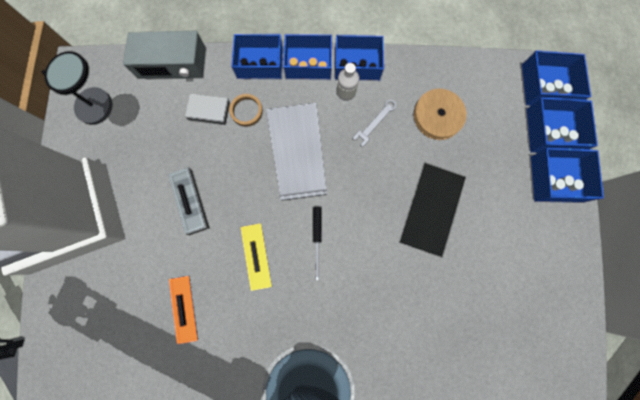

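View pics/side0.png

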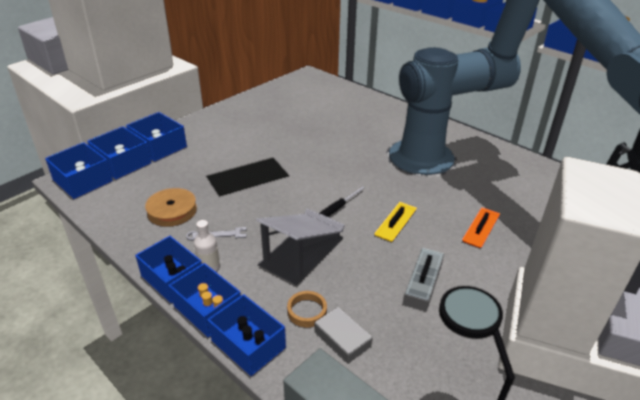

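View pics/wrist0.png

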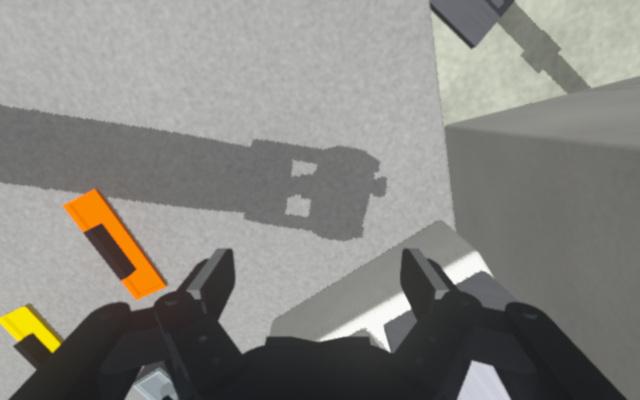

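Candidates for the closed case, in top view: the grey tray with the black handle at (189,200), the orange lid look-alike at (183,310), the yellow one at (256,257), and the handle-less flatbox at (207,109). The grey tray fits the description, and I'll check it in a crop.

```bash
cat > h.py <<'E'
import numpy as np,cv2
from bench import manip,cams
from scipy.spatial.transform import Rotation as R
def rd(n):
    s=manip.sense(); c=cams.read_camera(n)
    if n=="wrist":
        T=np.eye(4); q=s["tool_rot"]; T[:3,:3]=R.from_quat([q[1],q[2],q[3],q[0]]).as_matrix(); T[:3,3]=s["tcp_pos"]
        c["cam_to_world"]=T@np.array(c["hand_eye"])
    c["T"]=np.array(c["cam_to_world"]); c["bgr"]=c["frame"][:,:,::-1].copy(); return c
def rays(c,px):
    px=np.array(px,float).reshape(-1,1,2)
    d=np.array([c["k1"],0,0,0,0.])
    u=cv2.undistortPoints(px,np.array(c["mtx"]),d)[:,0]
    v=np.c_[u,np.ones(len(u))]@c["T"][:3,:3].T
    return c["T"][:3,3],v
def onz(c,px,z):
    o,v=rays(c,px); return o+v*((np.asarray(z)-o[2])/v[:,2])[:,None]
def proj(c,P):
    P=np.array(P,float).reshape(-1,3); M=np.linalg.inv(c["T"]); 
    r=cv2.Rodrigues(M[:3,:3])[0]
    return cv2.projectPoints(P,r,M[:3,3],np.array(c["mtx"]),np.array([c["k1"],0,0,0,0.]))[0][:,0]
def crop(c,x0,y0,x1,y1,f,name):
    cv2.imwrite("pics/"+name,cv2.resize(c["bgr"][y0:y1,x0:x1],None,fx=f,fy=f,interpolation=cv2.INTER_CUBIC))
def hull(m):
    k=max(cv2.findContours(m.astype(np.uint8),0,2)[0],key=cv2.contourArea); return k
E
python3 - <<'E'
from h import *
t=rd("top"); s=rd("side")
crop(t,150,90,350,240,4,"t1.png"); crop(s,240,190,460,320,3.6,"s1.png")
g=cv2.cvtColor(t["bgr"],cv2.COLOR_BGR2GRAY)
m=np.zeros_like(g);m[150:270,390:480]=1
k=hull((g<60)&(m>0)); r=cv2.minAreaRect(k); print("mat",r)
p=onz(t,cv2.boxPoints(r),.004); print(p.round(3).tolist(), p.mean(0))
m=np.zeros_like(g);m[160:240,165:215]=1
k=hull((g<70)&(m>0)); r=cv2.minAreaRect(k); print("handle",r); p=onz(t,cv2.boxPoints(r),.055);print(p.round(3).tolist(), p.mean(0))
E
```

```text
mat ((432.69500732421875, 209.56130981445312), (43.311317443847656, 82.91568756103516), 17.447187423706055)
[[0.379, -0.231, 0.004], [0.593, -0.302, 0.004], [0.559, -0.415, 0.004], [0.347, -0.34, 0.004]] [ 0.46941502 -0.32221338  0.004     ]
handle ((184.2547149658203, 199.14149475097656), (30.63140296936035, 5.631782054901123), 74.05460357666016)
[[0.511, 0.347, 0.055], [0.515, 0.333, 0.055], [0.44, 0.305, 0.055], [0.435, 0.318, 0.055]] [0.4751576  0.32561161 0.055     ]
```

View pics/t1.png

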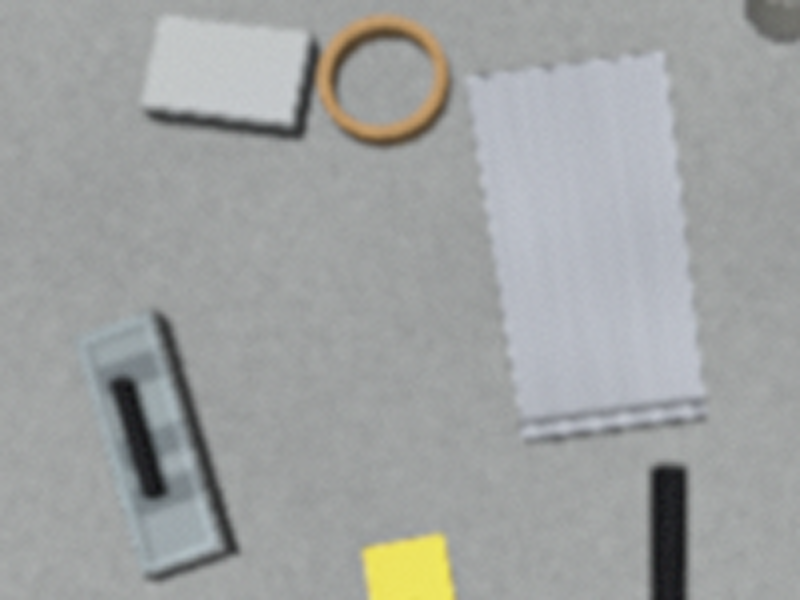

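View pics/s1.png

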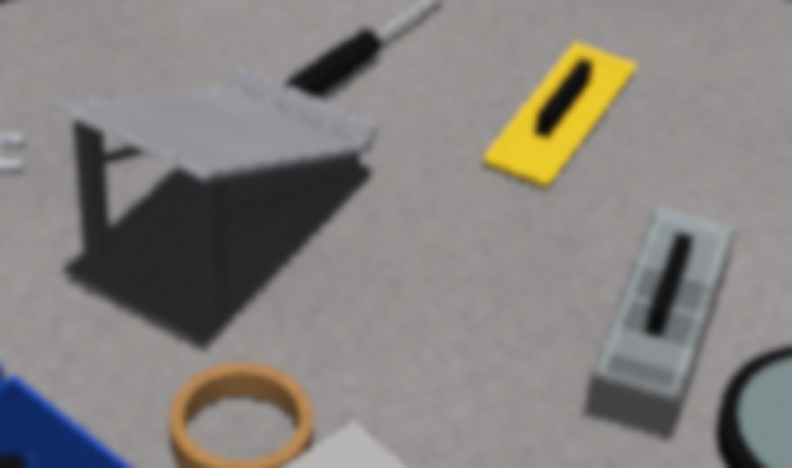

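The crops confirm the choice: at top (187,201), a grey case with a clear lid, a black handle and three dark rollers showing through. The yellow item at (256,257) is a lone plate lying on the table. Next I'll measure the ramp and case.

```bash
python3 - <<'E'
from h import *
t=rd("top")
f=lambda L:[(x/4+150-.375,y/4+90-.375) for x,y in L]
u=onz(t,f([(468,76),(664,53)]),.145); l=onz(t,f([(522,440),(706,416)]),.044); l2=onz(t,f([(522,418),(706,398)]),.037)
for p in(u,l,l2): d=p[0]-p[1]; print(p.round(4).tolist(),"mid",p.mean(0).round(4),"yaw(x)",np.degrees(np.arctan2(-d[0],d[1])).round(1),np.linalg.norm(d).round(4))
d=u.mean(0)-l.mean(0);print("mid yaw",np.degrees(np.arctan2(d[1],d[0])),np.hypot(*d[:2]))
c=onz(t,f([(80,342),(155,312),(226,550),(150,573)]),.034)
print(c.round(3).tolist(),c.mean(0)); 
d=(c[0]+c[1]-c[2]-c[3])/2;print(np.degrees(np.arctan2(d[1],d[0])),np.linalg.norm(d))
s=manip.sense();q=s["tool_rot"];print(R.from_quat([q[1],q[2],q[3],q[0]]).as_matrix().round(3))
E
```

```text
[[0.6839, 0.1104, 0.145], [0.7002, -0.0062, 0.145]] mid [0.6921 0.0521 0.145 ] yaw(x) 8.0 0.1177
[[0.4803, 0.0806, 0.044], [0.4981, -0.0363, 0.044]] mid [0.4892 0.0222 0.044 ] yaw(x) 8.7 0.1183
[[0.4957, 0.0819, 0.037], [0.511, -0.0362, 0.037]] mid [0.5034 0.0228 0.037 ] yaw(x) 7.4 0.1192
mid yaw 8.396422035611042 0.20506814418555638
[[0.541, 0.378, 0.034], [0.562, 0.329, 0.034], [0.406, 0.27, 0.034], [0.39, 0.319, 0.034]] [0.47515035 0.32413745 0.034     ]
21.029196873799503 0.1644447496491649
[[-0.97   0.242 -0.   ]
 [ 0.242  0.97  -0.001]
 [ 0.    -0.001 -1.   ]]
```

```bash
python3 -m crank '[-1,-3.4,-1.95,0,0,-1,-3.4,-1.95,0,0,-1,-3.4,-1.95,0,0,-1,-3.4,-1.95,0,0,-1,-3.4,-1.95,0,0,-1,-3.4,-1.95,0,0,-1,-3.4,-1.95,0,0,-1,-3.4,-1.95,0,0,-1,-3.4,-1.95,0,0,-1,-3.4,-1.95,0,0]'; python3 -m crank '[-1,-2.1,-1.2,2,0,-1,-2.1,-1.2,2,0,-1,0,0,2,-6.9,-1,0,0,2,-6.9,-1,0,0,0,-6.9,-1,0,0,0,-6.9,-1,0,0,0,-7.1,-1,0,0,0,0]'
python3 - <<'E'
from h import *
w=rd("wrist"); cv2.imwrite("pics/w1.png",w["bgr"])
s=manip.sense();q=s["tool_rot"];print(s["tcp_pos"],R.from_quat([q[1],q[2],q[3],q[0]]).as_matrix().round(3))
print(proj(w,[[.475,.3245,.059]]))
E
```

```text
time: 1.13
tcp_pos: [0.441, 0.3576, 0.304]
tool_rot: [0.0, 0.122, 0.993, 0.0]
ft_force: [0.5, 1.1, 0.5]
gripper_width: 1.0
time: 1.8
tcp_pos: [0.475, 0.3255, 0.2237]
tool_rot: [-0.0, -0.18, 0.984, -0.0]
ft_force: [0.7, -0.5, 0.8]
gripper_width: 1.003
[0.47504218 0.32554957 0.22382943] [[-0.936 -0.351 -0.   ]
 [-0.351  0.936 -0.   ]
 [ 0.    -0.    -1.   ]]
[[316.71156184 201.96250413]]
```

View pics/w1.png

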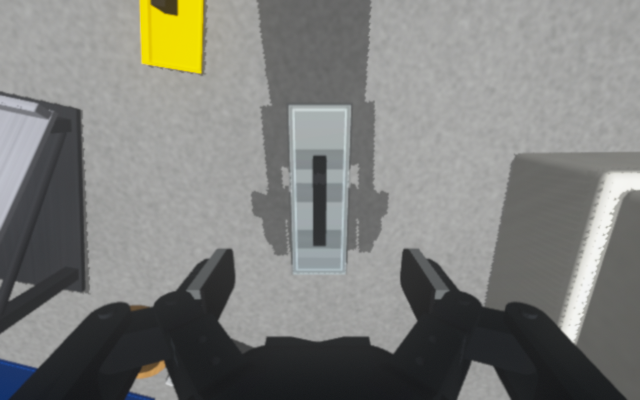

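Wrist view: the case runs from (289,105) to (347,273), nearly aligned, with the handle at (319,200). I'll measure it.

```bash
python3 - <<'E'
from h import *
w=rd("wrist")
c=onz(w,[(289,105),(350.5,105),(347,273.5),(293,273.5)],.034); print(c.round(4).tolist(),c.mean(0))
d=(c[0]+c[1]-c[2]-c[3])/2;print(np.degrees(np.arctan2(d[1],d[0])),np.linalg.norm(d))
g=cv2.cvtColor(w["bgr"],cv2.COLOR_BGR2GRAY); m=np.zeros_like(g);m[140:260,305:335]=1
r=cv2.minAreaRect(hull((g<50)&(m>0)));print(r);p=onz(w,cv2.boxPoints(r),.055);print(p.mean(0),p.round(4).tolist())
# finger tip geometry
T=np.linalg.inv
o,v=rays(w,[(233,250),(401,250)])
q=manip.sense();tp=q["tcp_pos"]
for z in (.055,.060,.066,.073): print(z,(onz(w,[(233,250),(401,250)],tp[2]-z)-tp).round(4).tolist())
E
```

```text
[[0.4082, 0.2739, 0.034], [0.3895, 0.3239, 0.034], [0.5449, 0.3842, 0.034], [0.5646, 0.3315, 0.034]] [0.47682289 0.32839313 0.034     ]
-159.2887046771593 0.16669444628459493
((319.3421325683594, 210.47592163085938), (51.23623275756836, 9.91024112701416), 88.36341857910156)
[0.48355108 0.33023457 0.055     ] [[0.4627, 0.3171, 0.055], [0.4595, 0.3251, 0.055], [0.5043, 0.3436, 0.055], [0.5077, 0.3352, 0.055]]
0.055 [[0.0038, -0.0428, -0.055], [-0.0247, 0.0337, -0.055]]
0.06 [[0.0069, -0.0435, -0.06], [-0.0229, 0.0361, -0.06]]
0.066 [[0.0105, -0.0442, -0.066], [-0.0206, 0.0391, -0.066]]
0.073 [[0.0147, -0.0451, -0.073], [-0.018, 0.0425, -0.073]]
```

```bash
python3 -m crank '[-1,-0.2,0.1,2.9,0,-1,0,0,2.9,0,-1,0,0,2.9,0,-1,0,0,2.0,0,-1,0,0,1.7,0,-1,0,0,1,0,-1,0,0,1,0,-1,0,0,0,0]' 40
python3 - <<'E'
from h import *
w=rd("wrist"); cv2.imwrite("pics/w2.png",w["bgr"]);print(manip.sense()["tcp_pos"])
E
```

```text
time: 2.57
tcp_pos: [0.4758, 0.3269, 0.0783]
tool_rot: [-0.001, -0.179, 0.984, -0.0]
ft_force: [-1.0, 0.1, 0.5]
gripper_width: 1.006
[0.47642792 0.3271492  0.07953499]
```

View pics/w2.png

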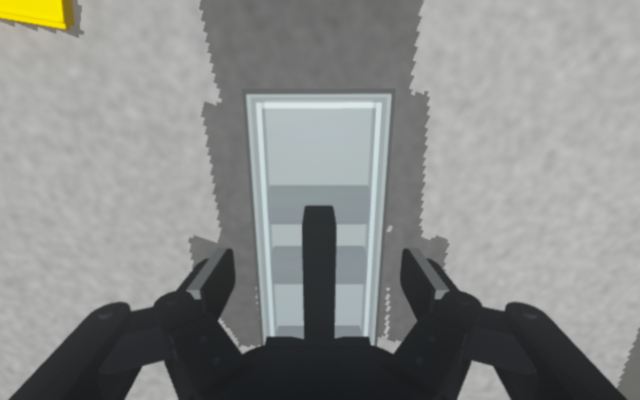

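The jaws straddle the case and look centred: fingers at columns 233 and 401, case edges at 246 and 394. Closing now.

```bash
python3 - <<'E'
from h import *
w=rd("wrist"); p=onz(w,[(320,93)],.034)[0]; print(p, np.linalg.norm(p[:2]-manip.sense()["tcp_pos"][:2]))
E
python3 -m crank '[1,0,0,0,0,1,0,0,0,0,1,0,0,0,0,1,0,0,0,0,1,0,0,0,0,1,0,0,0,0]' 40
python3 -m crank '[1,0,0,-0.5,0,1,0,0,-1,0,1,0,0,-1.5,0,1,0,0,0,0]'
python3 - <<'E'
from h import *
w=rd("wrist"); cv2.imwrite("pics/w3.png",w["bgr"])
s=rd("side");crop(s,340,150,480,320,3.5,"s3.png")
E
```

```text
[0.39890184 0.2986968  0.034     ] 0.08322186640002481
time: 3.17
tcp_pos: [0.4774, 0.3277, 0.0813]
tool_rot: [0.001, -0.179, 0.984, 0.0]
ft_force: [-1.1, 0.2, 5.4]
gripper_width: 0.672
time: 3.5
tcp_pos: [0.4777, 0.3277, 0.1125]
tool_rot: [0.002, -0.179, 0.984, 0.0]
ft_force: [1.1, 0.9, -2.3]
gripper_width: 0.669
```

View pics/w3.png

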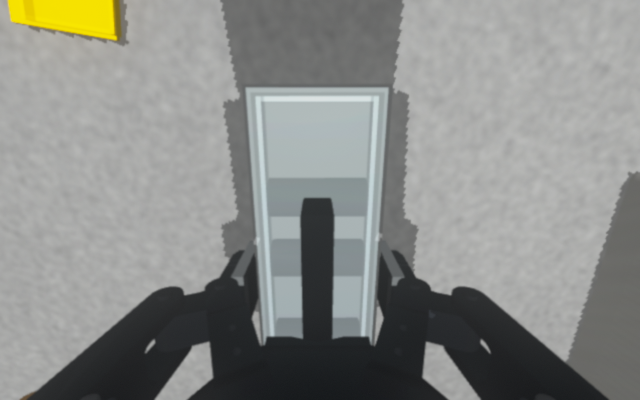

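View pics/s3.png

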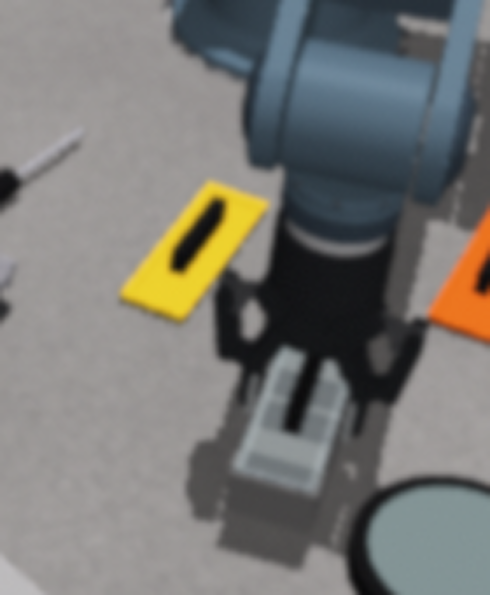

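The case is held level with its lid on. I'll lift it and carry it over the ramp.

```bash
python3 -m crank '[1,0,0,-1,0,1,0,0,-2,0,1,0,0,-2.5,0,1,0,0,-2.5,0,1,0,0,-2.5,0,1,0,0,-2,0,1,0,-0.6,-1.3,0,1,0,-1.4,0,0,1,0,-2.4,0,0,1,0,-2.4,0,0]'
python3 -m crank '[1,0.2,-2.8,0,0,1,0.2,-2.8,0,0,1,0.2,-2.8,0,0,1,0.2,-2.8,0,0,1,0.2,-2.8,0,0,1,0.2,-2.8,0,0,1,0,-2.6,0,0,1,0,-1.8,0,0,1,0,-1.6,0,0,1,0,-1,0,2]' 
python3 -m crank '[1,0,0,0,4,1,0,0,0,4,1,0,0,0,2.3,1,0,0,0,0,1,0,0,0,0]' 
python3 - <<'E'
from h import *
w=rd("wrist"); cv2.imwrite("pics/w4.png",w["bgr"])
s=rd("side");crop(s,220,100,420,300,3,"s4.png"); print(manip.sense()["tcp_pos"])
E
```

```text
time: 4.43
tcp_pos: [0.5001, 0.262, 0.2462]
tool_rot: [-0.001, -0.18, 0.984, -0.0]
ft_force: [0.6, -0.5, -4.5]
gripper_width: 0.67
time: 5.27
tcp_pos: [0.5728, 0.034, 0.2458]
tool_rot: [-0.002, -0.16, 0.987, 0.0]
ft_force: [-0.0, 0.2, -3.1]
gripper_width: 0.669
time: 5.68
tcp_pos: [0.5728, 0.0364, 0.2467]
tool_rot: [-0.001, -0.073, 0.997, 0.0]
ft_force: [0.5, -0.0, -2.4]
gripper_width: 0.668
[0.57301081 0.03660419 0.2471942 ]
```

View pics/w4.png

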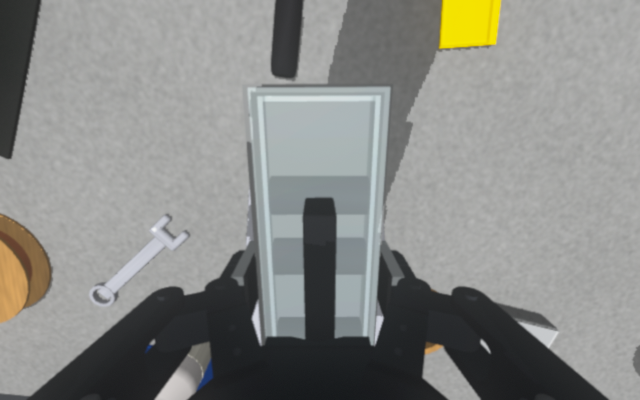

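View pics/s4.png

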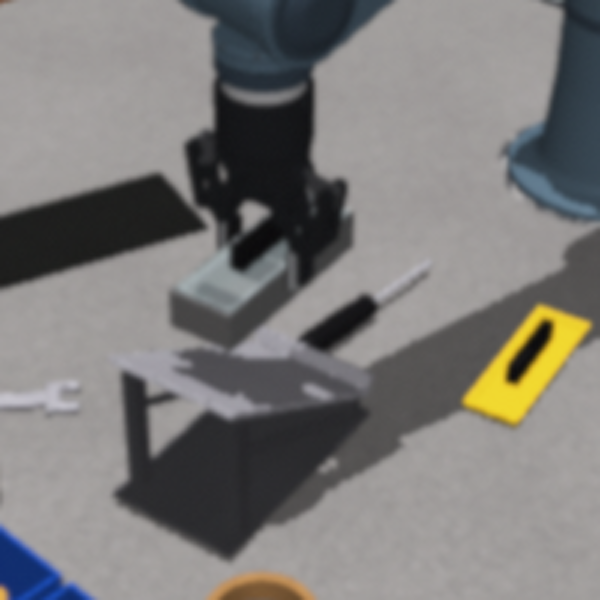

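```bash
python3 -m crank '[1,0.1,-0.2,1,0,1,0,0,1.2,0,1,0,0,0.8,0,1,0,0,0.5,0,1,0,0,0,0]' 30
python3 -m crank '[1,0,0,0.4,0,1,0,0,0.4,0,1,0,0,0.4,0,1,0,0,0,0]' 25
python3 - <<'E'
from h import *
w=rd("wrist"); cv2.imwrite("pics/w5.png",w["bgr"])
s=rd("side");crop(s,220,100,420,300,3,"s5.png"); print(manip.sense()["tcp_pos"])
E
```

```text
time: 6.2
tcp_pos: [0.5715, 0.0347, 0.2104]
tool_rot: [-0.002, -0.073, 0.997, 0.0]
ft_force: [-0.2, -0.3, -3.2]
gripper_width: 0.667
time: 6.53
tcp_pos: [0.5723, 0.0345, 0.201]
tool_rot: [-0.001, -0.073, 0.997, -0.0]
ft_force: [-5.3, -0.6, 1.9]
gripper_width: 0.668
[0.57235182 0.03447871 0.20121144]
```

View pics/s5.png

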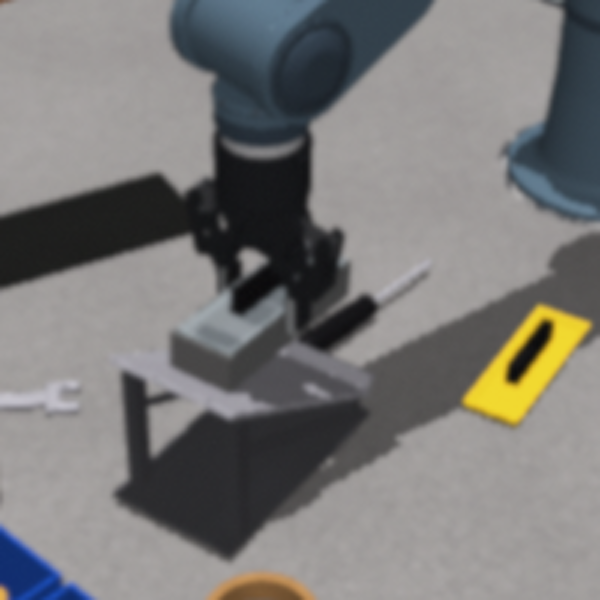

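The far edge touched at TCP z of about 0.205, as predicted. I'll keep lowering so the case pivots in the pads.

```bash
python3 -m crank '[1,0,0,0.4,0,1,0,0,0.4,0,1,0,0,0.4,0,1,0,0,0,0]' 20
python3 -m crank '[1,0,0,0.4,0,1,0,0,0.4,0,1,0,0,0.4,0,1,0,0,0,0]' 20
python3 - <<'E'
from h import *
w=rd("wrist"); cv2.imwrite("pics/w6.png",w["bgr"])
s=rd("side");crop(s,220,100,420,300,3,"s6.png"); print(manip.sense()["tcp_pos"])
E
```

```text
time: 6.97
tcp_pos: [0.571, 0.0343, 0.1882]
tool_rot: [-0.003, -0.073, 0.997, -0.0]
ft_force: [-11.1, -2.6, 3.4]
gripper_width: 0.665
time: 7.3
tcp_pos: [0.5712, 0.0344, 0.176]
tool_rot: [-0.002, -0.073, 0.997, -0.0]
ft_force: [-8.3, -2.3, 0.5]
gripper_width: 0.667
[0.57160955 0.03445846 0.17641248]
```

View pics/s6.png

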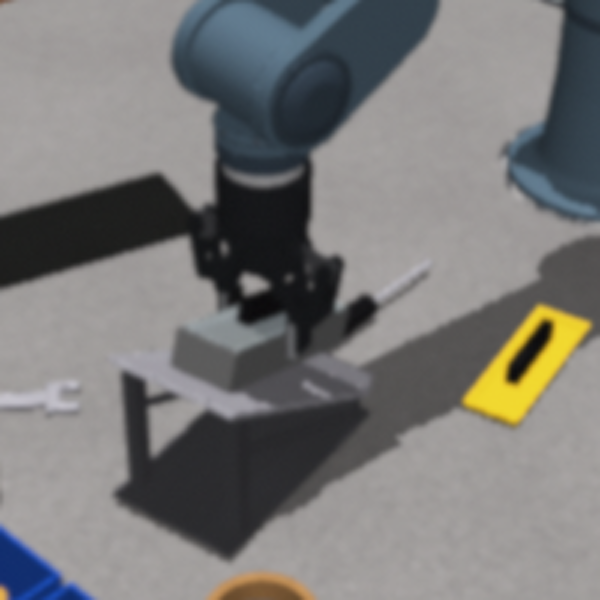

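View pics/w6.png

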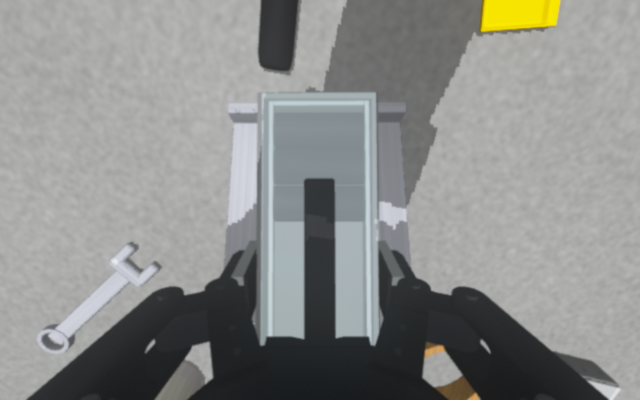

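```bash
python3 -m crank '[1,0,0,0.4,0,1,0,0,0.4,0,1,0,0,0,0]' 20
python3 -m crank '[1,0,0,0.3,0,1,0,0,0.2,0,1,0,0,0,0]' 20
python3 - <<'E'
from h import *
w=rd("wrist"); cv2.imwrite("pics/w7.png",w["bgr"])
s=rd("side");crop(s,220,100,420,300,3,"s7.png"); print(manip.sense()["tcp_pos"])
E
```

```text
time: 7.65
tcp_pos: [0.5722, 0.0345, 0.1686]
tool_rot: [-0.001, -0.073, 0.997, -0.0]
ft_force: [-4.8, -2.3, -1.3]
gripper_width: 0.673
time: 7.9
tcp_pos: [0.5727, 0.0345, 0.1642]
tool_rot: [-0.0, -0.073, 0.997, -0.0]
ft_force: [-4.4, -0.6, 0.0]
gripper_width: 0.671
[0.57270573 0.03451307 0.16418281]
```

View pics/s7.png

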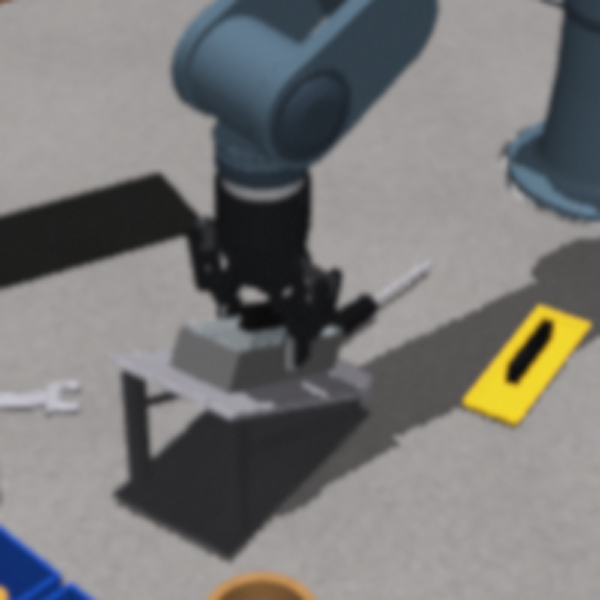

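View pics/w7.png

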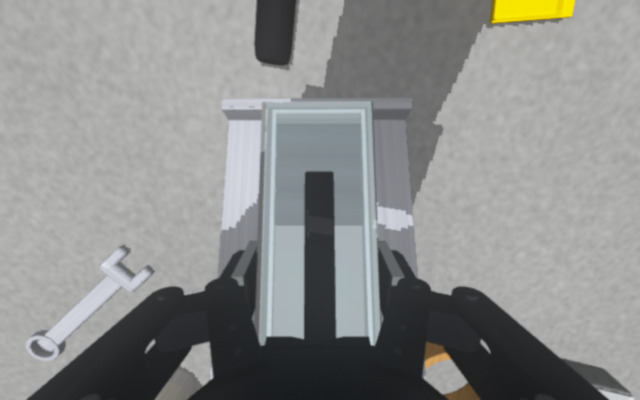

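```bash
cat >> h.py <<'E'
yaw=np.radians(8.3); 
RR=R.from_euler("ZY",[yaw,-np.radians(30)]).as_matrix(); RO=np.array([.5035,.0245,.035])
def ramp(P): return np.array(P,float).reshape(-1,3)@RR.T+RO
def onramp(c,px,z):
    o,v=rays(c,px); o=(o-RO)@RR; v=v@RR; return o+v*((z-o[2])/v[:,2])[:,None]
E
python3 - <<'E'
from h import *
print(RR.round(3))
w=rd("wrist")
print("stop top corners pred",proj(w,ramp([[0,.06,.015],[0,-.06,.015],[-.008,.06,.015],[-.008,-.06,.015]])).round(0).tolist())
print("low rim at ramp:",onramp(w,[(267,102),(371,102)],.034).round(4).tolist())
for th in (0,3,6,9): 
  pass
for x in(.085,.09,.1): print(x,proj(w,ramp([[x-.085,.029,.034],[x-.085,-.029,.034]])).round(0).tolist())
E
```

```text
[[ 0.857 -0.144 -0.495]
 [ 0.125  0.99  -0.072]
 [ 0.5    0.     0.866]]
stop top corners pred [[415.0, 108.0], [222.0, 108.0], [414.0, 97.0], [223.0, 97.0]]
low rim at ramp: [[0.0074, -0.0285, 0.034], [0.0074, 0.0289, 0.034]]
0.085 [[371.0, 90.0], [267.0, 90.0]]
0.09 [[371.0, 98.0], [266.0, 98.0]]
0.1 [[372.0, 115.0], [266.0, 115.0]]
```

```bash
python3 -m crank '[1,0,0,0.2,0,1,0,0,0.2,0,1,0,0,0,0]' 20
python3 - <<'E'
from h import *
w=rd("wrist"); cv2.imwrite("pics/w8.png",w["bgr"])
s=rd("side");crop(s,260,170,380,250,6,"s8.png"); print(manip.sense()["tcp_pos"])
E
```

```text
time: 8.3
tcp_pos: [0.5731, 0.0346, 0.1602]
tool_rot: [0.001, -0.073, 0.997, -0.0]
ft_force: [-2.6, -0.5, 1.1]
gripper_width: 0.67
[0.57314165 0.03459475 0.16031872]
```

View pics/s8.png

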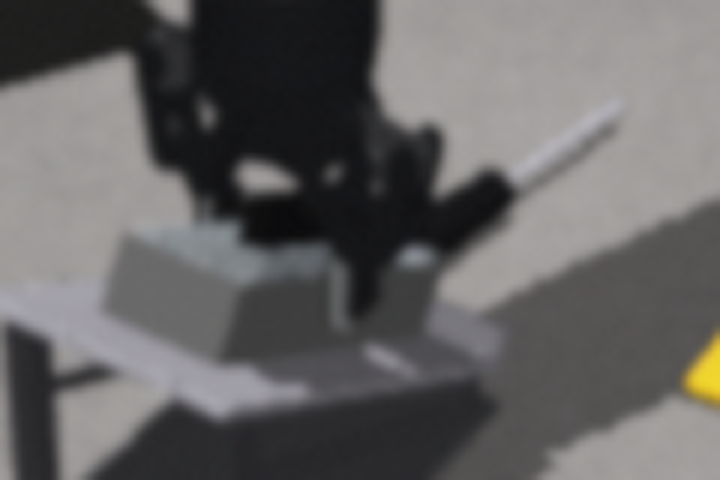

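View pics/w8.png

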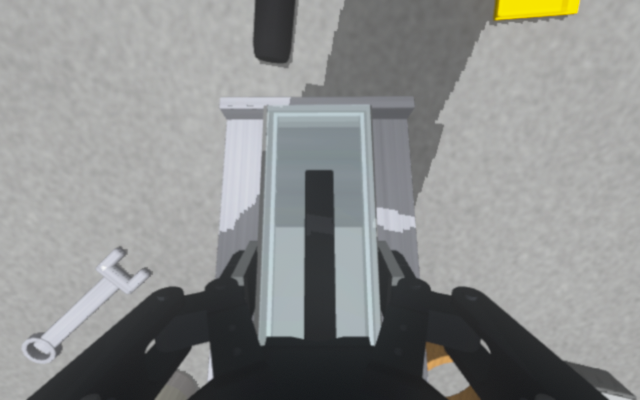

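```bash
python3 -m crank '[1,0,0,0.15,0,1,0,0,0.15,0,1,0,0,0,0]' 20
python3 -m crank '[1,0,0,0.15,0,1,0,0,0,0]' 20
python3 - <<'E'
from h import *
w=rd("wrist"); cv2.imwrite("pics/w9.png",w["bgr"]); crop(w,210,80,430,340,2.2,"w9c.png")
s=rd("side");crop(s,260,170,380,250,6,"s9.png"); print(manip.sense()["tcp_pos"])
print(proj(w,ramp([[x-.085,.029,.034] for x in (.09,.095,.1)])).round(0).tolist())
print(proj(w,ramp([[x-.04,.0,.059] for x in (.09,.095,.1)])).round(0).tolist())
E
```

```text
time: 8.65
tcp_pos: [0.5733, 0.0346, 0.16]
tool_rot: [-0.0, -0.073, 0.997, -0.0]
ft_force: [-13.0, -0.6, 18.7]
gripper_width: 0.669
time: 8.82
tcp_pos: [0.5734, 0.0346, 0.16]
tool_rot: [-0.001, -0.073, 0.997, -0.0]
ft_force: [-18.9, -0.3, 28.7]
gripper_width: 0.673
[0.57337057 0.03459133 0.1600338 ]
[[372.0, 97.0], [373.0, 105.0], [373.0, 114.0]]
[[319.0, 159.0], [319.0, 170.0], [319.0, 182.0]]
```

View pics/s9.png

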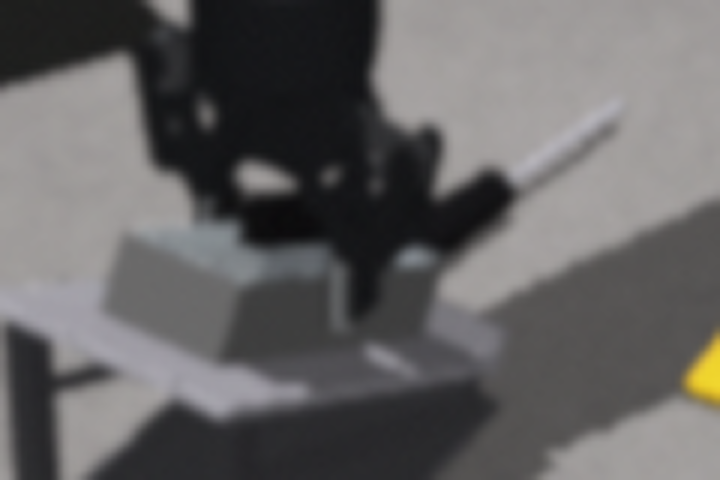

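View pics/w9c.png

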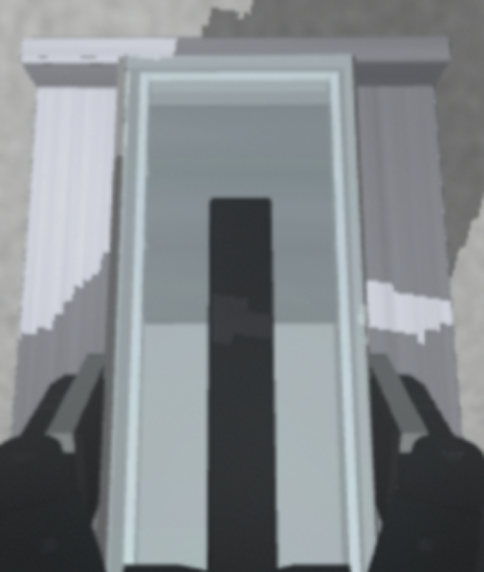

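The case is flat on the slope at x ≈ 0.095. I'll ease off the press and slide it about 1 cm down to the stop.

```bash
python3 -m crank '[1,0,0,-0.4,0,1,0.26,0,0.15,0,1,0.26,0,0.15,0,1,0.2,0,0.12,0,1,0,0,0,0]' 20
python3 - <<'E'
from h import *
w=rd("wrist"); crop(w,210,80,430,340,2.2,"w10c.png")
print(manip.sense()["tcp_pos"])
print(proj(w,ramp([[x-.085,.029,.034] for x in (.085,.088,.09,.095)])).round(0).tolist())
E
```

```text
time: 9.33
tcp_pos: [0.5668, 0.0334, 0.1564]
tool_rot: [0.002, -0.073, 0.997, -0.0]
ft_force: [0.4, -0.3, 6.1]
gripper_width: 0.67
[0.56685768 0.03335458 0.15646433]
[[373.0, 100.0], [374.0, 105.0], [374.0, 109.0], [374.0, 117.0]]
```

View pics/w10c.png

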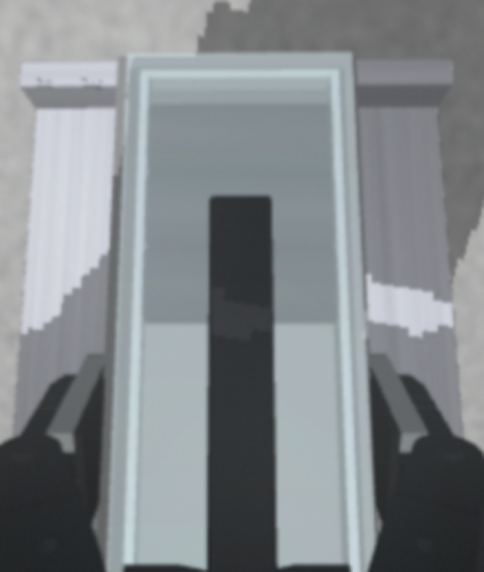

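```bash
python3 -m crank '[1,0.15,0,0.05,0,1,0,0,0,0,-0.36,0,0,0,0,-0.45,0,0,0,0,-0.6,0,0,0,0,-1,0,0,0,0,-1,0,0,0,0,-1,0,0,0,0]' 20
python3 - <<'E'
from h import *
w=rd("wrist"); crop(w,150,80,490,360,2.1,"w11c.png")
print(manip.sense()["tcp_pos"])
print(proj(w,ramp([[x-.085,.029,.034] for x in (.085,.088,.09,.095)])).round(0).tolist())
s=rd("side");crop(s,260,170,380,250,6,"s11.png")
E
```

```text
time: 10.05
tcp_pos: [0.5639, 0.0334, 0.1544]
tool_rot: [-0.0, -0.073, 0.997, 0.0]
ft_force: [-0.3, -0.8, -0.2]
gripper_width: 0.995
[0.56394408 0.03334952 0.15448837]
[[373.0, 107.0], [373.0, 112.0], [373.0, 115.0], [373.0, 124.0]]
```

View pics/w11c.png

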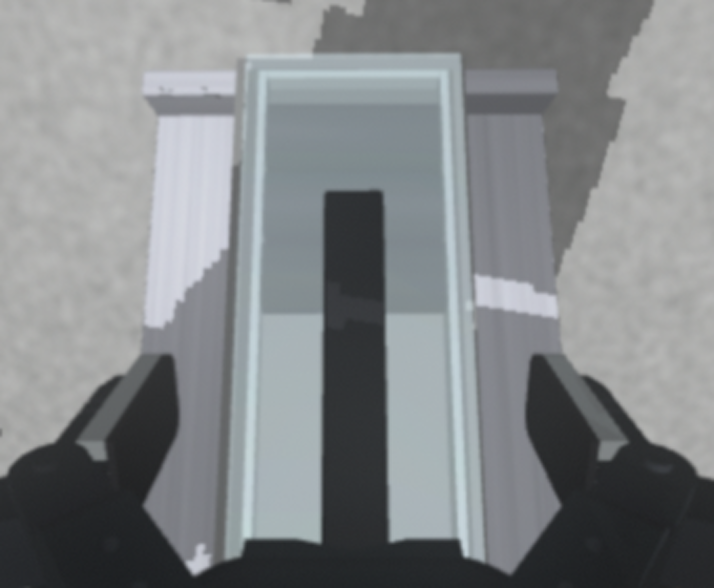

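View pics/s11.png

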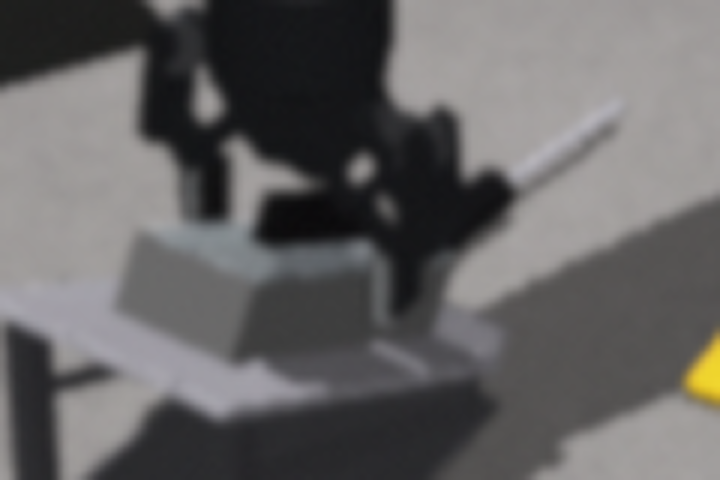

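The case rests on the stop at x ≈ 0.085, with the lid on and the rollers gathered in the dark band at the low end. I'll raise the tool and take the handle.

```bash
python3 -m crank '[-1,0,0,-1,0,-1,0,0,-1.2,0,-1,0,0,-1.2,0,-1,0.6,0,0,0,-1,0.77,0,0,0,-1,0,0,0,0,-1,0,0,0,0]' 25
python3 - <<'E'
from h import *
s=manip.sense()["tcp_pos"]; print(s,"contact target .5504 .0313 .1883")
w=rd("wrist"); crop(w,150,80,490,360,2.1,"w12c.png")
s=rd("side");crop(s,260,150,380,250,6,"s12.png")
E
```

```text
time: 10.73
tcp_pos: [0.5496, 0.0313, 0.1882]
tool_rot: [-0.001, -0.073, 0.997, 0.0]
ft_force: [-0.1, 0.2, 0.2]
gripper_width: 1.0
[0.54957297 0.03132491 0.18817236] contact target .5504 .0313 .1883
```

View pics/w12c.png

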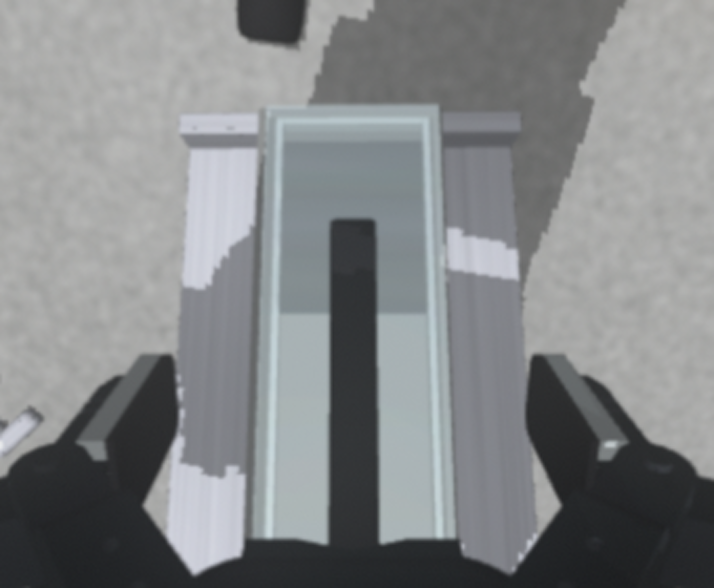

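View pics/s12.png

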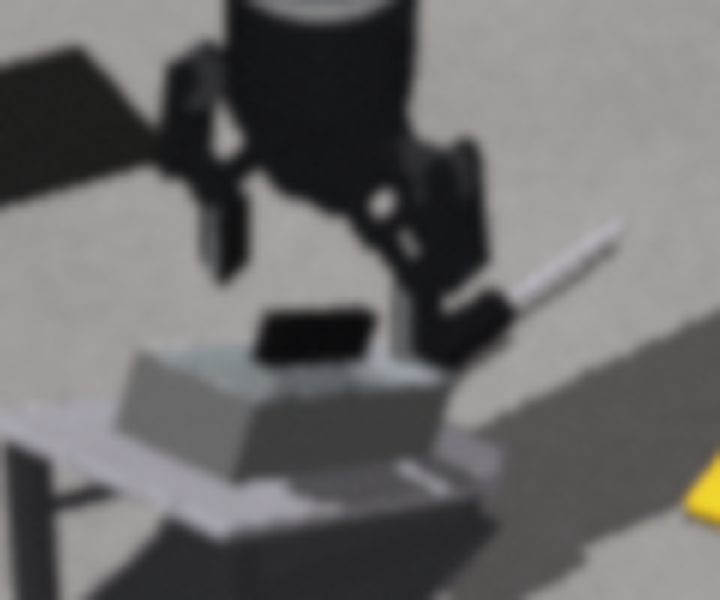

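The handle is centred between the jaws (column 353, against a jaw middle of 352). Closing.

```bash
python3 -m crank '[0,0,0,0,0,0.4,0,0,0,0,0.6,0,0,0,0,0.75,0,0,0,0,1,0,0,0,0,1,0,0,0,0,1,0,0,0,0,1,0,0,0,0]' 25
python3 - <<'E'
from h import *
w=rd("wrist"); crop(w,150,80,490,360,2.1,"w13c.png")
s=rd("side");crop(s,260,150,380,250,6,"s13.png"); print(manip.sense()["gripper_width"])
E
```

```text
time: 11.5
tcp_pos: [0.5506, 0.0313, 0.1888]
tool_rot: [0.0, -0.073, 0.997, -0.0]
ft_force: [0.3, -0.4, 1.0]
gripper_width: 0.137
0.13001616156146187
```

View pics/w13c.png

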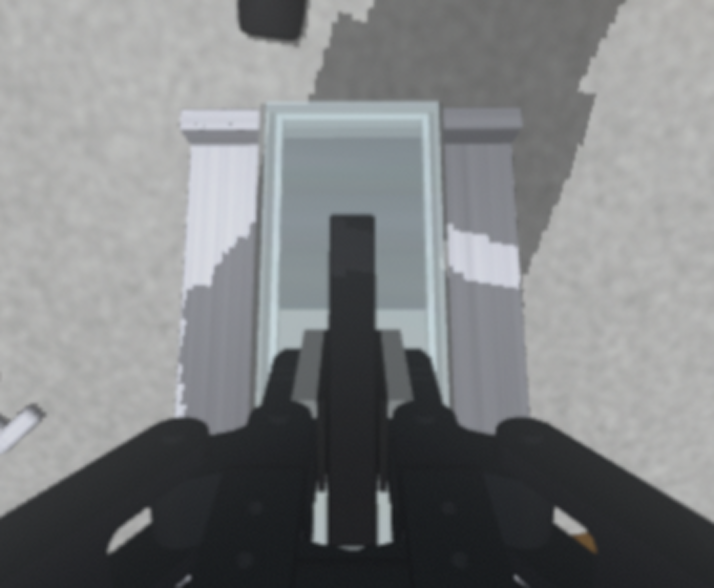

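View pics/s13.png

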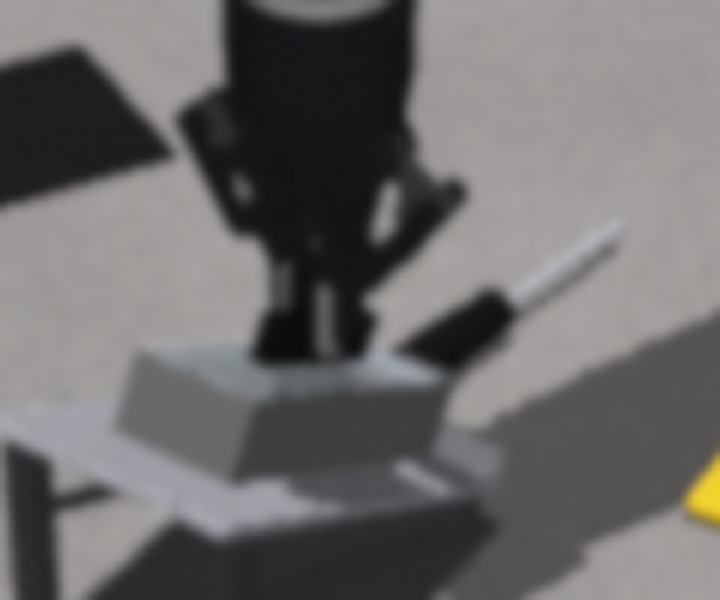

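```bash
python3 -m crank '[1,0.1,0,-0.17,0,1,0.15,0,-0.26,0,1,0.2,0,-0.35,0,1,0.25,0,-0.43,0,1,0.4,0,-0.7,0,1,0,0,0,0]' 30
python3 - <<'E'
from h import *
w=rd("wrist"); crop(w,150,80,490,360,2.1,"w14c.png")
s=rd("side");crop(s,260,150,380,250,6,"s14.png"); print(manip.sense()["gripper_width"])
E
```

```text
time: 12.1
tcp_pos: [0.5397, 0.0296, 0.2094]
tool_rot: [0.001, -0.073, 0.997, -0.0]
ft_force: [0.4, -0.0, -0.8]
gripper_width: 0.133
0.13208130503758078
```

View pics/w14c.png

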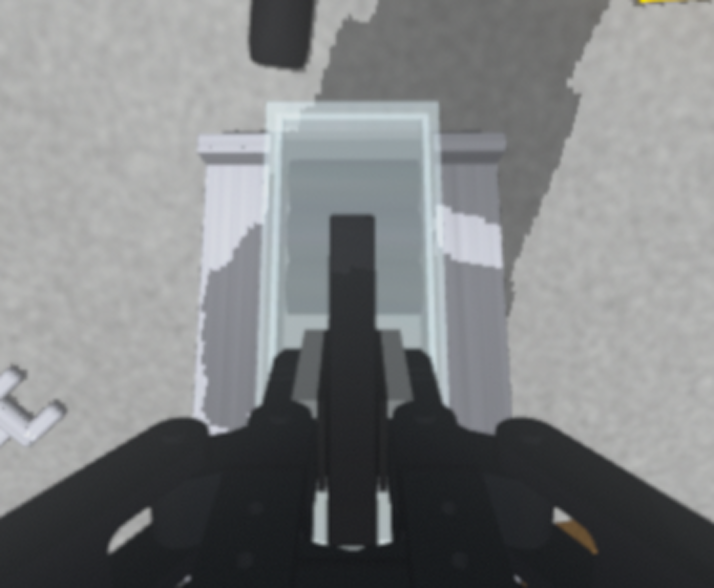

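View pics/s14.png

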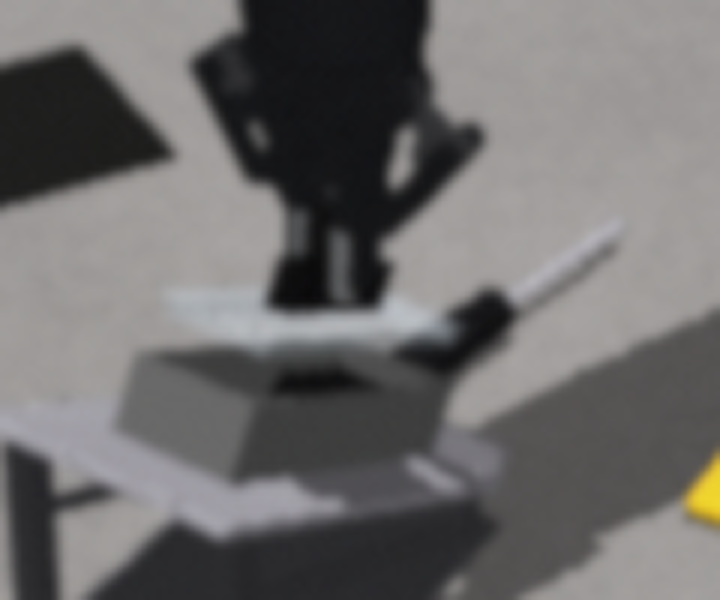

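The lid is clear of the case and held at the slope angle. I'll lift it further along the normal and carry it to the mat.

```bash
python3 -m crank '[1,0.5,0,-0.87,0,1,0.7,0,-1.2,0,1,0.8,0,-1.4,0,1,0.8,0,-1.4,0,1,0.7,0,-1.2,0,1,0,0,0,0,1,0,0,0,0]' 30
python3 - <<'E'
from h import *
t=rd("top"); crop(t,250,80,350,220,4,"t15.png")
E
python3 -m crank '[1,0.4,-1.4,0,0,1,0.8,-2.8,0,0,1,0.8,-3.2,0,0,1,0.8,-3.2,0,0,1,0.8,-3.2,0,0,1,0.8,-3.2,0,0,1,0.8,-3.2,0,0,1,0.8,-3.2,0,0,1,0.8,-3.2,0,0,1,0.8,-3,0,0]'
python3 -m crank '[1,0.6,-2.4,0,0,1,0.4,-1.4,0,4,1,0,0,0,5,1,0,0,0,5,1,0,0,0,5,1,0,0,0,5,1,0,0,0,3.4,1,0,0,0,0,1,0,0,0,0]'
python3 - <<'E'
from h import *
s=manip.sense();q=s["tool_rot"];M=R.from_quat([q[1],q[2],q[3],q[0]]).as_matrix();print(s["tcp_pos"],np.degrees(np.arctan2(M[1,0],M[0,0])))
w=rd("wrist"); cv2.imwrite("pics/w15.png",w["bgr"])
g=cv2.cvtColor(w["bgr"],cv2.COLOR_BGR2GRAY)
s=rd("side");crop(s,160,60,360,240,3.5,"s15.png")
E
```

```text
time: 12.78
tcp_pos: [0.5051, 0.0246, 0.2692]
tool_rot: [0.001, -0.073, 0.997, -0.0]
ft_force: [-0.4, 0.3, -0.8]
gripper_width: 0.134
time: 13.67
tcp_pos: [0.4724, -0.2809, 0.2671]
tool_rot: [-0.001, -0.073, 0.997, 0.001]
ft_force: [0.8, 0.4, -1.0]
gripper_width: 0.129
time: 14.42
tcp_pos: [0.4685, -0.3182, 0.2673]
tool_rot: [-0.001, 0.164, 0.986, 0.001]
ft_force: [0.4, 0.4, -0.2]
gripper_width: 0.132
[ 0.46847259 -0.31818962  0.26731008] 161.06510926093802
```

View pics/w15.png

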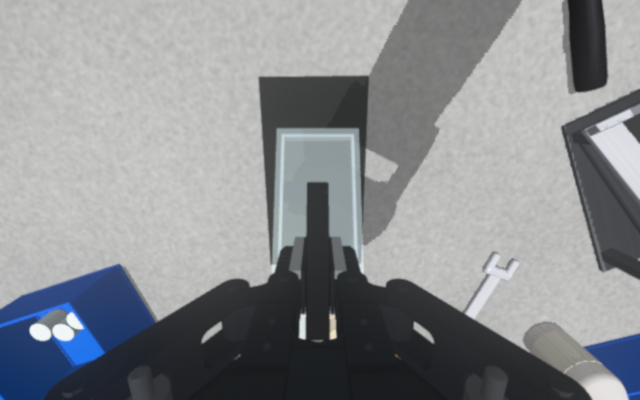

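View pics/s15.png

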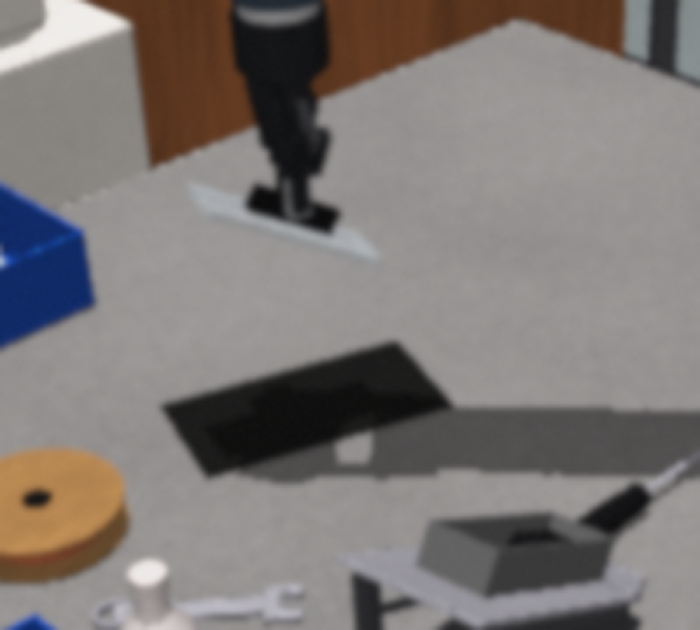

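View pics/t15.png

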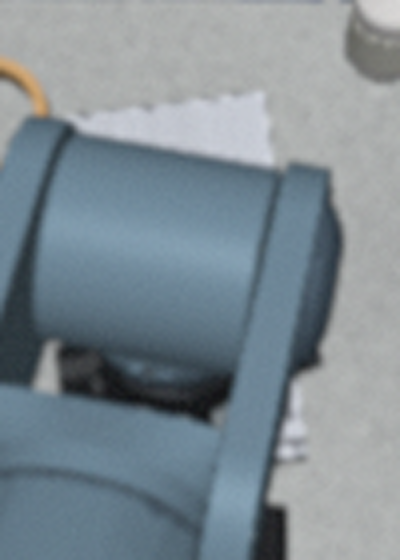

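The lid is held tilted and lined up with the mat (mat columns 260–368, lid 276–359). I'll go down with its low edge leading, then follow an arc so it lies flat without scraping the rubber.

```bash
python3 - <<'E'
from h import *
w=rd("wrist"); p=onz(w,[(260,77),(368,76)],.004); print(p.round(4).tolist(),p.mean(0)); a=np.radians(-19); print("mat ctr est",p.mean(0)[:2]+.115*np.array([np.cos(a),np.sin(a)]))
E
python3 -m crank '[1,0.7,-0.2,1.5,0,1,0.7,-0.15,2.5,0,1,0.7,0,3,0,1,0,0,2.6,0,1,0,0,1.8,0,1,0,0,1.2,0,1,0,0,0.5,0,1,0,0,0,0]' 25
python3 - <<'E'
from h import *
print(manip.sense()["tcp_pos"])
s=rd("side");crop(s,160,110,320,220,5,"s16.png")
E
```

```text
[[0.3436, -0.3417, 0.004], [0.3808, -0.2307, 0.004]] [ 0.36219302 -0.28623437  0.004     ]
mat ctr est [ 0.47092765 -0.3236747 ]
time: 15.23
tcp_pos: [0.4474, -0.3146, 0.1367]
tool_rot: [-0.001, 0.165, 0.986, 0.001]
ft_force: [-0.2, 0.3, -0.4]
gripper_width: 0.132
[ 0.44739748 -0.31458895  0.13667423]
```

View pics/s16.png

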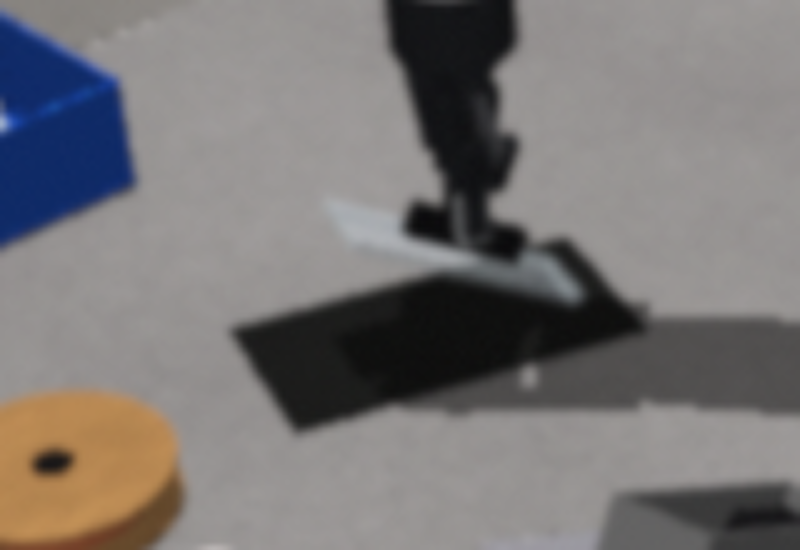

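```bash
python3 -m crank '[1,0,0,0.4,0,1,0,0,0.3,0,1,-0.5,0,0.55,0,1,-0.5,0,0.55,0,1,0,0,0,0]' 20
python3 -m crank '[1,-0.4,0,0.6,0,1,-0.4,0,0.65,0,1,0,0,0,0]' 20
python3 - <<'E'
from h import *
print(manip.sense()["tcp_pos"])
s=rd("side");crop(s,160,110,320,220,5,"s17.png")
E
```

```text
time: 15.7
tcp_pos: [0.4586, -0.3191, 0.1201]
tool_rot: [0.001, 0.165, 0.986, -0.001]
ft_force: [3.2, -1.0, 5.2]
gripper_width: 0.128
time: 15.95
tcp_pos: [0.4659, -0.3215, 0.1073]
tool_rot: [0.001, 0.165, 0.986, -0.001]
ft_force: [3.7, -1.2, 4.4]
gripper_width: 0.134
[ 0.46594003 -0.32154685  0.10725425]
```

View pics/s17.png

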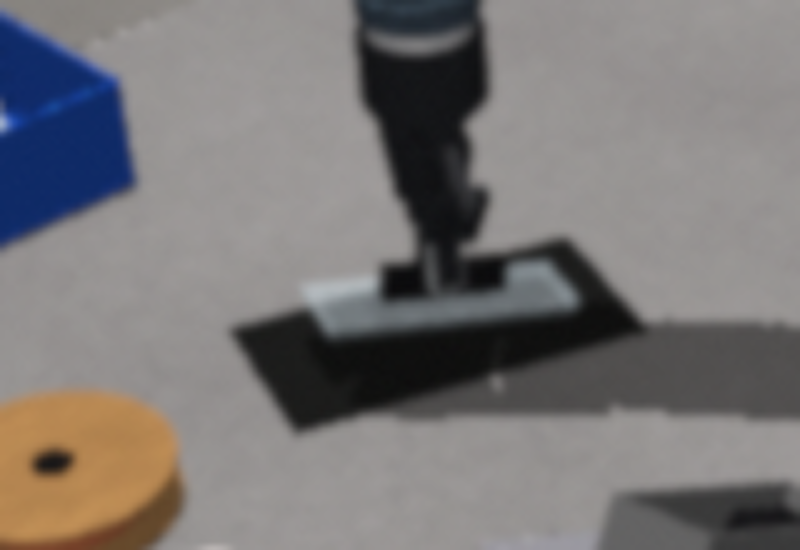

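It is rotating as planned. Remaining: about 13 mm down and 5 mm forward.

```bash
python3 -m crank '[1,-0.3,0,0.65,0,1,-0.25,0,0.55,0,1,0,0,0,0]' 20
python3 -m crank '[1,0,0,0.15,0,1,0,0,0,0]' 20
python3 - <<'E'
from h import *
print(manip.sense()["tcp_pos"])
s=rd("side");crop(s,160,110,320,220,5,"s18.png")
w=rd("wrist");cv2.imwrite("pics/w18.png",w["bgr"])
E
```

```text
time: 16.25
tcp_pos: [0.4702, -0.3227, 0.0947]
tool_rot: [0.0, 0.165, 0.986, -0.0]
ft_force: [3.3, -1.9, 4.4]
gripper_width: 0.13
time: 16.42
tcp_pos: [0.47, -0.3227, 0.0938]
tool_rot: [0.0, 0.165, 0.986, -0.0]
ft_force: [3.2, -1.2, 4.7]
gripper_width: 0.129
[ 0.47003505 -0.32270581  0.0937738 ]
```

View pics/s18.png

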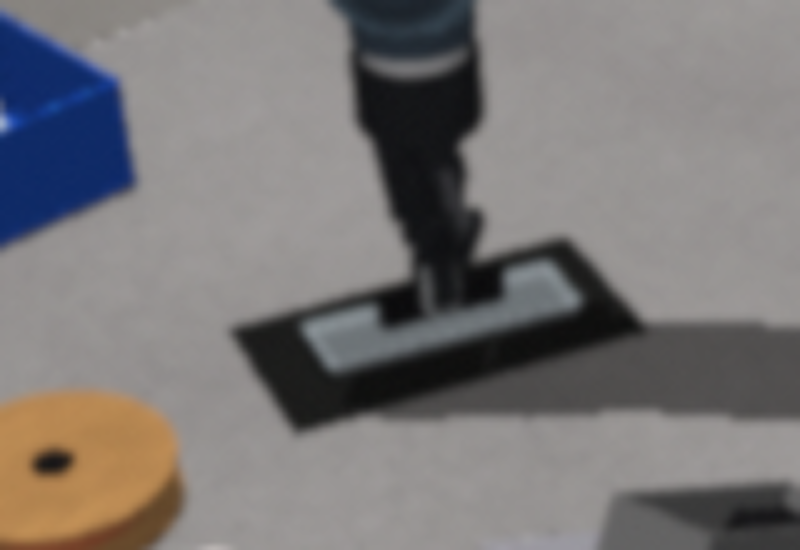

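View pics/w18.png

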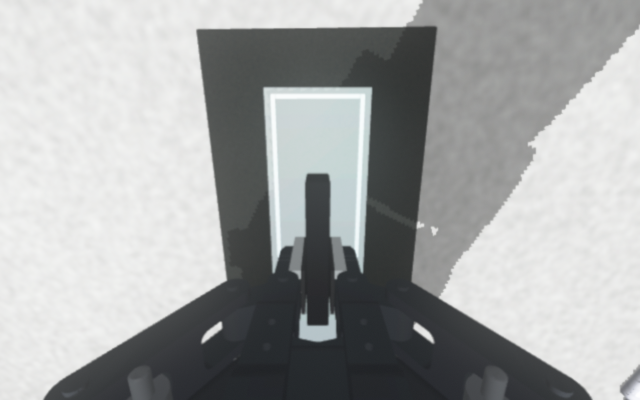

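```bash
python3 -m crank '[1,0,0,0.15,0,1,0,0,0.1,0,1,0,0,0,0]' 20
python3 -m crank '[1,0,0,0.15,0,1,0,0,0,0]' 20
python3 - <<'E'
from h import *
print(manip.sense()["tcp_pos"],manip.sense()["ft_force"])
s=rd("side");crop(s,180,130,320,220,5,"s19.png")
E
```

```text
time: 16.77
tcp_pos: [0.4701, -0.3228, 0.0923]
tool_rot: [-0.0, 0.165, 0.986, -0.0]
ft_force: [0.4, 0.7, 12.5]
gripper_width: 0.131
time: 16.93
tcp_pos: [0.4702, -0.3228, 0.0923]
tool_rot: [-0.001, 0.165, 0.986, 0.0]
ft_force: [-4.5, 4.9, 25.0]
gripper_width: 0.129
[ 0.47015705 -0.32282056  0.09226798] [-4.4893191   4.8864788  25.01427775]
```

View pics/s19.png

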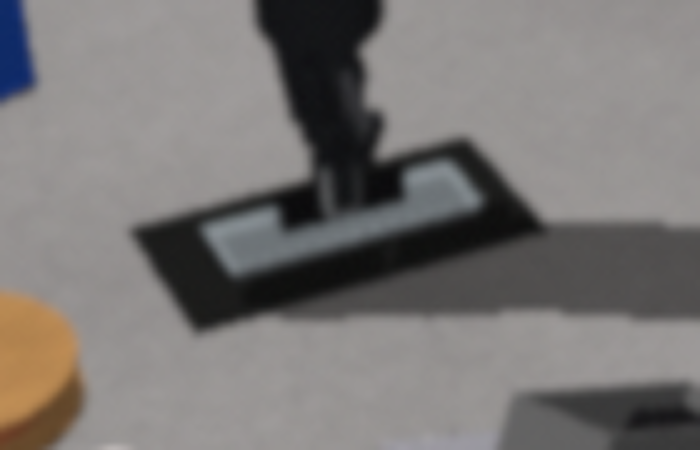

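The lid is seated flat: the force jumped to 25 N. I'll ease off, open and retreat.

```bash
python3 -m crank '[1,0,0,-0.25,0,1,0,0,0,0,0.6,0,0,0,0,0.2,0,0,0,0,-0.3,0,0,0,0,-0.8,0,0,0,0,-1,0,0,0,0,-1,0,0,0,0]' 20
python3 -m crank '[-1,0,0,-1,0,-1,0,0,-2,0,-1,0,0,-3,0,-1,0,0,-3,0,-1,0,0,-3,0,-1,2,0,-3,0,-1,3,0,-1,0,-1,3,0,0,0,-1,1,0,0,0,-1,0,0,0,0]'
python3 - <<'E'
from h import *
print(manip.sense()["tcp_pos"],manip.sense()["ft_force"])
for n in("top","side","wrist"): cv2.imwrite(f"pics/f_{n}.png",rd(n)["bgr"])
E
```

```text
time: 17.65
tcp_pos: [0.4695, -0.3223, 0.0915]
tool_rot: [-0.0, 0.165, 0.986, 0.0]
ft_force: [0.1, -0.3, -0.3]
gripper_width: 0.897
time: 18.48
tcp_pos: [0.3834, -0.2924, 0.2524]
tool_rot: [0.0, 0.166, 0.986, -0.0]
ft_force: [0.7, -0.0, 0.6]
gripper_width: 1.001
[ 0.38342014 -0.29243807  0.2523817 ] [ 0.70571721 -0.04062638  0.5628698 ]
```

View pics/f_top.png

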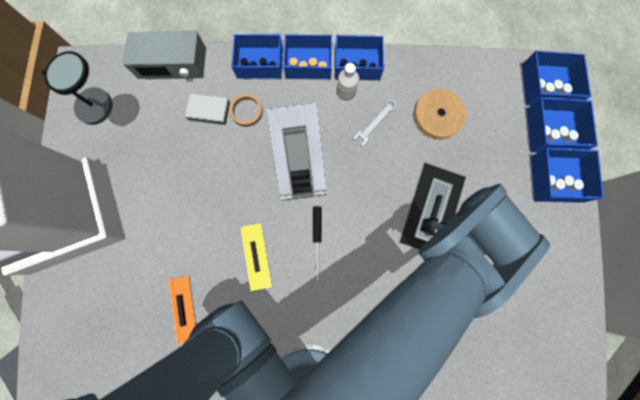

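View pics/f_side.png

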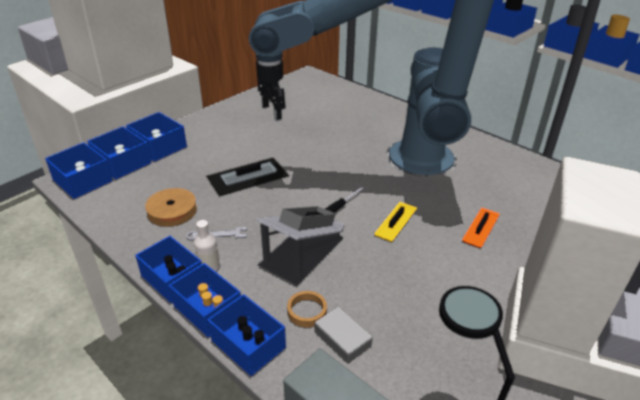

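View pics/f_wrist.png

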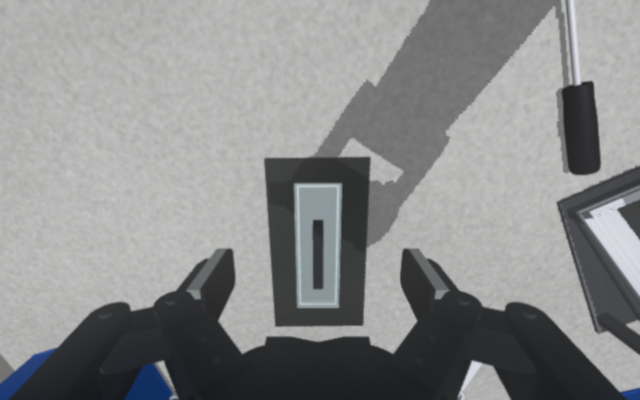

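The lid is centred on the mat (wrist view: lid at 294–341 × 184–307, mat at 265–370 × 158–325). The open case is on the slope with the rollers at the stop end. One last numeric check.

```bash
python3 - <<'E'
from h import *
w=rd("wrist"); l=onz(w,[(294,184),(341,184),(339,307),(297,307)],.013); m=onz(w,[(265,158),(370,157),(363,325),(274,325)],.004)
print("lid",l.mean(0),"mat",m.mean(0)); 
for p in(l,m): d=p[2]+p[3]-p[0]-p[1]; print(np.degrees(np.arctan2(d[1],d[0])))
t=rd("top"); crop(t,255,95,335,210,5,"t20.png")
print(proj(t,ramp([[0,.029,.034],[.17,.029,.034],[.17,-.029,.034],[0,-.029,.034],[.072,0,.02]])).round(1).tolist())
E
```

```text
lid [ 0.46550663 -0.32168932  0.013     ] mat [ 0.4692022  -0.32260066  0.004     ]
-18.84616478925067
-18.723339491536155
[[291.3, 197.8], [281.6, 130.5], [306.1, 127.5], [314.3, 194.9], [299.1, 167.2]]
```

View pics/t20.png

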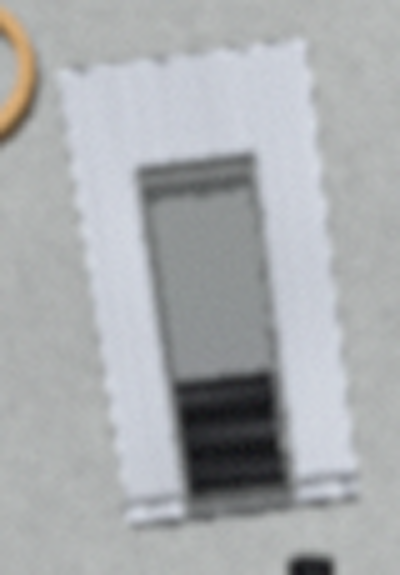

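```bash
python3 -c "
from bench import manip
print(manip.sense()['joint_vel'].round(3)); print(manip.sign_off())"
```

```text
[-0.001  0.002  0.001 -0.001  0.001 -0.001]
the job is handed in; nothing more can be done
None
```

The case is on the slope against the stop, and the lid is flat on the mat with its handle up. The job was handed in at about 19 s of the 69 s allowed; hand-in reports no verdict.

- **Case:** I carried it closed to the stand. Its far edge touched the slope first, then it pivoted flat in the pads as I lowered it. I slid it the last centimetre down to the stop and let go.
- **Lid:** I gripped it by the handle and lifted it square to the slope. On the mat I set the low edge down first and rolled it flat.

**Last checks:**
- **Case position:** x is about 0.085 m up the ramp, and its side-to-side offset was within 1 mm when last measured, before release. In the final top view its upper corners are within about 2 px of where a case against the stop should appear.
- **Rollers:** all three are packed at the low end.
- **Lid position:** its centre is about 4 mm from the mat's centre, and it is in line with the mat to within about 0.2°.
- **Surroundings:** the gripper is clear of everything, and in the final overview pictures the other things on the bench look unmoved.

None of the checks failed. The top and wrist cameras differed by up to 4 mm on where the case started, so I aimed between the two.

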